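# Put the setting block away and close the seal housing

## Robot

A 6-joint arm with a two-finger parallel gripper is mounted at the origin on the work surface. World frame = base frame: x ahead of the robot, y to its left, z up, the work surface at z = 0. Lengths are in m, angles in degrees, forces in N, time in s.
With the tool pointing down it reaches from about 0.35 to 0.875 m from the base axis. Payload 4.2 kg.
Tool frame: the origin (TCP) lies midway between the tips of the shut fingers; the grasp point (between the pads) lies 19 mm behind it; z points along the fingers, y is the line along which they close (so a half turn about z gives the same grasp; the last joint's range is limited). The gripper opens to 85 mm and grips with 20 to 120 N. Pads are 22 mm wide; open, the fingers measure 114 mm over their backs; the gripper's body (76 mm by 85 mm) begins 54 mm behind the grasp point. The pads swing forward as they close: fully open they stand 13 mm farther back than shut.
Start: joints at [-52.62, 22.042, 0.453, 0, -68.411, -14.817], TCP at [0.24, -0.577, 0.231] pointing down, gripper open.
Joint ranges: [-179.83, 179.83], [-69.29, 118.12], [-61.27, 80.66], [-181.25, 117.63], [-171.15, -9.14], [-177.46, 177.46]. Speed limits (degrees/s): [159.86, 159.86, 180, 180, 180, 180].

## Interface

Orientations are given as [roll, pitch, yaw] about the fixed x, y, z axes, in that order (R = Rz(yaw) Ry(pitch) Rx(roll)).
In Python, from plant import observe, camera, close_job gives the robot as it stands. The module is installed in compiled form; this text tells all that it offers.
- The arm moves only by the tool servo_tool, never from a script. Its argument "plan" is a list of rows, each a list of 3 entries, a list of its own where there are three numbers: the turn, a rotation vector about the world's x, y, z in units of 360 degrees (1.0 is 360 degrees), then the shift along the world's x, y, z in units of 0.6 m (1.0 is 0.6 m), then the opening, from -1 (shut) to 1 (fully open). In form: [[[rx, ry, rz], [dx, dy, dz], grip], ...]. A call has 1 to 20 rows; each row is the pose to reach, as a shift and turn from the pose commanded when the call began, turning the shorter way round; what a row does not reach only later rows make up. A row lasts 1/8 s, in which the tool goes at most 62.5 mm and 10.7 degrees, less where a joint would pass 70% of its speed; a pose out of reach is approached as far as the arm can. A call with a number of a shift or a turn outside -1 to 1 is refused whole. A call with a gripper value outside its range is refused whole. The fingers move at their own pace and stop on an object; "newtons" is the grip in N (left out, the last holds). Time passes only in rows, so rows that repeat a pose let the fingers close. It gives the time, the measured TCP pose, the force, the opening and the grip force at its end, in the units of the state.
- observe(): the state, without advancing time (a new reading comes with each control period).
- camera(name): name is "side" or "top" or "wrist"; returns a dict with "pixels" (384x512x3 uint8, red, green, blue), "K" (3x3 intrinsics, pixels), "extrinsics" (4x4, takes a point from camera to world coordinates); the wrist camera has in their place "tool_from_camera" (4x4, takes a point from camera to tool coordinates, whose origin is the TCP and whose axes are the flange's). Camera axes: x right, y down, z forward; pixel columns grow to the right and rows downward; lengths in m; the calibration is good to about 2 mm. A picture is of the moment at which its call begins: read the wrist's pose just before it. There is no depth.
- close_job(): hands the job in; it is judged then, once.
The state is a dict: "time_s": time; "joint_pos": joint angles; "joint_vel": joint speeds; "effort": joint torques, N m; "eef_pos": TCP position; "tool_rot": TCP orientation; "wrist_force": force on the tool from outside, world axes, zero at the start; "torque": the same for the moment, N m; "width": finger opening in m; "grasp_force": force on a finger pad.
Only numpy, scipy, OpenCV 4.12 (cv2) and the standard library are available. Lean on these libraries where they do the work, as an engineer would, in place of code of your own. Each camera call takes 0.05 s, during which the arm holds its last target. There are 200 camera calls.

## Task

Take the blue-topped setting block out of the steel housing and stand it back in its own slot of the rack, the one with the blue tag. Then lift the cover by its handle off the sloped stand and set it gently on the housing, not dropping it, so that it sits centred, fully down and level on the rim. Leave everything else where it is.

Things in the scene. Friction and masses are not known exactly. Their poses are not given: they have to be found in the camera images.
- housing: Fixed steel housing, open at the top: a round body 124 mm in diameter and 60 mm high on a base flange 150 mm in diameter, 12 mm high. Bore 100 mm in diameter; its floor is 20 mm above the table. Origin on the axis at table height, z up.
- housing_rim (a point): Centre of the housing's mouth, in the plane of its flat rim, 60 mm above the table.
- cover: Loose round aluminium cover, 0.3 to 0.55 kg: disc 124 mm in diameter, 10 mm thick, with a chamfered spigot below (93 mm in diameter, 6 mm deep) that enters the bore. Origin on the axis in the plane of the disc's underside (seating face); z to the handle side. At the start it lies on the stand: its z leans 35 degrees from vertical to the stand's front (-x), its x uphill.
- cover_handle (a point): Middle of the bar of the cover's black bridge handle, 40 mm above the seating face on the axis; axes as the cover's. The bar is 12 mm wide (x), 92 mm long (y) and 16 mm tall (z), carried by a post at each end; open space 22 mm high between bar and disc.
- stand: Fixed blue stand, 170 by 170 mm, with a surface sloping 35 degrees that faces its -x (sideways, to the middle of the bench); the cover lies on it against two pegs, 18 mm high, on the downhill side. Origin at table height below the middle of the slope, z up, x to the uphill side. Middle of the slope 62 mm above the table.
- lamp (a point): Middle of the lamp tube (16 mm in diameter, along the stand's y, 232 mm above the table) over the cover, on posts at y = +-85 mm. It blocks a vertical tool over the cover: come in square to the cover's face, from the front, and draw the cover off the same way.
- block_blue: Loose steel setting block with a blue top, 24 (x) by 36 (y) by 80 (z) mm, 0.25 kg. Origin at the centre of its underside, z up. At the start it stands on the floor of the housing's bore, its top 40 mm above the rim.
- slot_blue: Fixed open-topped slot with a blue tag on its -x side and blue top edges: the block's own place. Inside 32 (x) by 44 (y) mm, walls 4 mm thick, 34 mm high. Origin at the centre of its underside, 10 mm above the table (on the rack's board); inner floor 4 mm above the origin. Slots stand in a row along y, 56 mm apart, in any order.
- slot_yellow: The same slot with a yellow tag, empty; not to be used.
- slot_red: The same slot with a red tag, holding the red block.
- block_red: A block like the blue one but with a red top, standing in the red slot. Leave alone. Origin at the centre of its underside.
- bush: Loose brass bush, 38 mm in diameter, 22 mm high, near the robot, in the middle. Leave alone.
- rings: Loose stack of four steel rings, 100 mm in diameter, 36 mm high, in the middle of the far side. Leave alone.
- hammer: Loose hammer lying at the far side of the bench. Leave alone.
- driver: Loose screwdriver lying at the far side of the bench. Leave alone.
- oil: Loose yellow bottle, 60 mm in diameter, 150 mm high, at the left. Leave alone.
Not all that is in view belongs to the job. Leave any brown or turquoise look-alike of the housing alone.

How it is judged (in metres and radians):
On the way, in this order (a step that is already met when the one before it is completed fails the run):
1. the blue block stands in the blue slot, let go (x of block_blue in the frame of slot_blue between -0.007 and 0.007 m and y of block_blue in the frame of slot_blue between -0.007 and 0.007 m and z of block_blue in the frame of slot_blue below 0.008 m and angle between block_blue's own z axis and vertical below 0.08 rad and contact force between the fingers and block_blue below 0.1 N and linear speed of block_blue below 0.03 m/s), for 0.2 s.
2. the cover sits on the rim, let go (horizontal distance between cover and housing_rim below 0.006 m and z of cover in the frame of housing_rim between -0.0025 and 0.0025 m and angle between cover's own z axis and vertical below 0.035 rad and contact force between the fingers and cover below 0.1 N and linear speed of cover below 0.03 m/s), for 0.2 s.
At the end, for the whole second after the job is handed in: Blue block upright (0.08 rad) on the floor of the blue slot, origin within 7 mm of the slot's in x and y; cover on the housing, axis within 6 mm of the rim's centre, seating face within 2.5 mm of the rim's height, level within 0.035 rad; both let go and at rest (all of step 1 and all of step 2); the robot touches nothing.
It fails at once if a bystander is moved more than 20 mm (distance of any of rings, hammer, driver, oil, bush, block_red from where it was at the start of the episode above 0.02 m).
It fails at once if the cover falls or is slammed onto the housing: within 30 mm above the rim it goes faster than 0.4 m/s (horizontal distance between cover and housing_rim below 0.05 m and z of cover in the frame of housing_rim below 0.03 m and linear speed of cover above 0.4 m/s).
It also fails if it takes over 64 s, if anything falls off the work surface, if the arm or the gripper's body presses on something with over 40 N, if the wrist force passes 120 N, or if a joint passes its speed limit or range.

## Working session

There is one attempt and no reset: what is moved stays moved. The work goes in short steps, Python scripts to look and compute and a tool call to move; the robot and the scene stay as the last step left them, time stands still between calls to the robot, and variables do not carry over. Pictures are saved under pics/ and viewed, at most 12 in all, crops included, and the job is handed in when it is done.

Besides the shell and the picture viewer there is one more tool, called after "Call:" as name([rows], argument=value, ...), one row to a line, values as JSON. servo_tool: Moves the arm, as the interface text tells. Shifts and turns lie within -1 to 1; 1 stands for 0.6 m of shift or 360 degrees of turn. Its arguments: {"type":"object","properties":{"plan":{"type":"array","items":{"type":"array"}},"newtons":{"type":"number"}},"required":["plan"]}

```bash
mkdir -p pics; python3 - <<'E'
from plant import observe,camera
import cv2,numpy as np,pickle
s=observe();print(s)
for n in("top","side"):
    c=camera(n);pickle.dump(c,open(n+".pkl","wb"));cv2.imwrite(f"pics/{n}0.png",c["pixels"][...,::-1]);print(n,c["K"],c["extrinsics"])
c=camera("wrist");print(c["K"],c["tool_from_camera"])
E
```

```text
{'time_s': 0.0, 'joint_pos': array([-5.26195677e+01,  2.20911943e+01,  3.78382043e-01, -2.92960043e-02,
       -6.84120994e+01, -1.48193047e+01]), 'joint_vel': array([-0.03279423, -0.01226457,  0.04616908,  0.0522563 , -0.07004592,
       -0.02214525]), 'effort': array([ 6.88664859e-04, -3.92288339e+01,  1.88399005e+01,  4.18626755e+00,
       -4.76407251e-03,  6.55571256e-06]), 'eef_pos': array([ 0.23960605, -0.57659708,  0.2302067 ]), 'tool_rot': array([ 1.79872279e+02, -5.63735463e-03, -1.57449675e+02]), 'wrist_force': array([0.25094359, 0.05090392, 0.45516732]), 'torque': array([ 0.0327267 ,  0.01353812, -0.01569149]), 'grasp_force': 0.0, 'width': 0.08537886703955706}
top [[388.39941842   0.         247.62319703]
 [  0.         388.39941842 193.07386549]
 [  0.           0.           1.        ]] [[-1.90540162e-02 -9.85949086e-01  1.65955853e-01  3.04627909e-01]
 [-9.99813542e-01  1.93100225e-02 -7.08889889e-05  1.02448393e-01]
 [-3.13471831e-03 -1.65926260e-01 -9.86133181e-01  1.40249394e+00]
 [ 0.00000000e+00  0.00000000e+00  0.00000000e+00  1.00000000e+00]]
side [[467.6117452    0.         262.23185853]
 [  0.         467.6117452  190.73449444]
 [  0.           0.           1.        ]] [[ 0.74833525 -0.43563485  0.50021658 -0.19961721]
 [-0.66323417 -0.47922405  0.57486063 -0.71132014]
 [-0.0107135  -0.76194921 -0.64754817  1.05903661]
 [ 0.          0.          0.          1.        ]]
[[283.7204295    0.         257.14861509]
 [  0.         283.7204295  193.79047699]
 [  0.           0.           1.        ]] [[ 7.59836241e-04 -9.50452622e-01 -3.10868520e-01  7.96882144e-02]
 [ 9.99999180e-01  1.04262886e-03 -7.43509561e-04 -3.51369713e-04]
 [ 1.03079110e-03 -3.10867700e-01  9.50452635e-01 -1.42649187e-01]
 [ 0.00000000e+00  0.00000000e+00  0.00000000e+00  1.00000000e+00]]
```

View pics/top0.png

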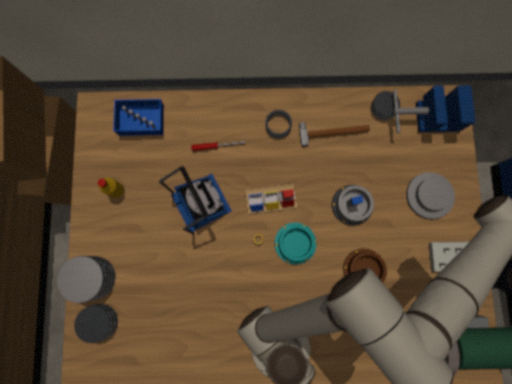

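View pics/side0.png

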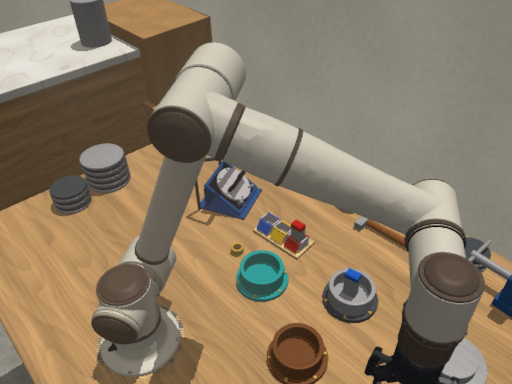

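The top view shows three candidates for the housing: steel (353,204) with a blue block inside, turquoise (295,243) and brown (365,265). The steel one fits the description. The rack is at (272,200), with the blue slot at about 256, yellow at 271 and red at 288 (holding the red block). The stand, cover and lamp are at (202,203). I'll confirm with an enlarged crop.

```bash
cat > h.py <<'E'
import cv2,numpy as np,pickle
def ray(c,uv,T=None):
    T=c["extrinsics"] if T is None else T
    d=T[:3,:3]@np.linalg.inv(c["K"])@[uv[0],uv[1],1];return T[:3,3],d
def onz(c,uv,z,T=None):
    o,d=ray(c,uv,T);return o+d*(z-o[2])/d[2]
def proj(c,p,T=None):
    T=c["extrinsics"] if T is None else T
    q=c["K"]@(T[:3,:3].T@(np.asarray(p)-T[:3,3]));return q[:2]/q[2]
def tri(rs):
    A=np.zeros((3,3));b=np.zeros(3)
    for o,d in rs:
        d=d/np.linalg.norm(d);P=np.eye(3)-np.outer(d,d);A+=P;b+=P@o
    p=np.linalg.solve(A,b);return p
def blobs(img,lo,hi,amin=15):
    h=cv2.cvtColor(img,cv2.COLOR_RGB2HSV);m=cv2.inRange(h,lo,hi)
    n,l,s,c=cv2.connectedComponentsWithStats(m)
    return m,[(c[i].round(1),s[i]) for i in range(1,n) if s[i][4]>=amin]
E
python3 - <<'E'
from h import *
t=pickle.load(open("top.pkl","rb"));s=pickle.load(open("side.pkl","rb"))
a=t["pixels"][160:250,160:390,::-1];b=s["pixels"][150:330,190:390,::-1]
a=cv2.resize(a,None,fx=3.4,fy=3.4,interpolation=cv2.INTER_CUBIC)
cv2.imwrite("pics/tc.png",a)
cv2.imwrite("pics/sc.png",cv2.resize(b,None,fx=3.3,fy=3.3,interpolation=cv2.INTER_CUBIC))
for n,c in(("t",t),("s",s)):
    print(n,"blue");[print(x) for x in blobs(c["pixels"],(105,120,70),(130,255,255))[1]]
    print("red");[print(x) for x in blobs(c["pixels"],(0,190,110),(4,255,255))[1]]
    print("yel");[print(x) for x in blobs(c["pixels"],(22,150,120),(32,255,255))[1]]
E
```

```text
t blue
(array([439.9, 104. ]), array([434,  86,  13,  37, 333], dtype=int32))
(array([466. , 103.2]), array([459,  86,  15,  36, 419], dtype=int32))
(array([139.6, 119.4]), array([114, 100,  47,  32, 876], dtype=int32))
(array([421.9, 124.7]), array([421, 121,   3,   8,  15], dtype=int32))
(array([219.2, 193.2]), array([207, 175,  23,  38, 136], dtype=int32))
(array([176.5, 197.3]), array([174, 193,   7,  10,  52], dtype=int32))
(array([356.8, 199.8]), array([351, 196,  12,   9,  72], dtype=int32))
(array([185. , 213.2]), array([177, 204,  16,  21, 152], dtype=int32))
(array([256.4, 207.3]), array([251, 205,  11,   6,  50], dtype=int32))
red
(array([204.5, 145.2]), array([192, 143,  25,   5,  75], dtype=int32))
(array([101.2, 182.1]), array([ 98, 179,   7,   7,  33], dtype=int32))
(array([287.6, 193.4]), array([284, 191,   8,   6,  42], dtype=int32))
yel
s blue
(array([213.1, 178.2]), array([205, 163,  18,  30,  91], dtype=int32))
(array([245.2, 201.9]), array([219, 186,  42,  32, 275], dtype=int32))
(array([202.7, 202.8]), array([201, 198,   5,   9,  26], dtype=int32))
(array([263.5, 226.8]), array([257, 219,  15,  16, 116], dtype=int32))
(array([352.8, 275.1]), array([345, 269,  17,  14, 149], dtype=int32))
(array([497.9, 296.7]), array([495, 291,   7,  12,  33], dtype=int32))
red
(array([297.9, 224.3]), array([292, 220,  13,  10,  70], dtype=int32))
(array([290.7, 246.1]), array([284, 241,  14,  11,  73], dtype=int32))
yel
(array([277.3, 235. ]), array([270, 227,  16,  17, 147], dtype=int32))
```

View pics/tc.png

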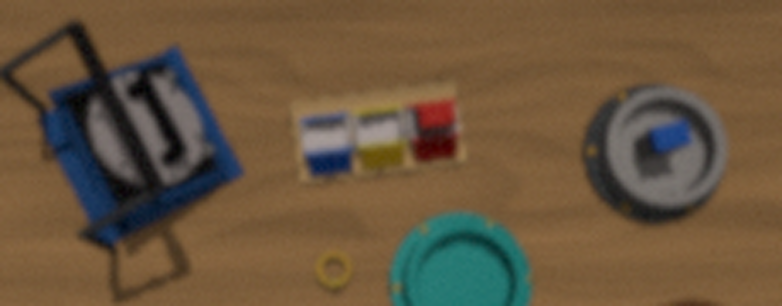

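View pics/sc.png

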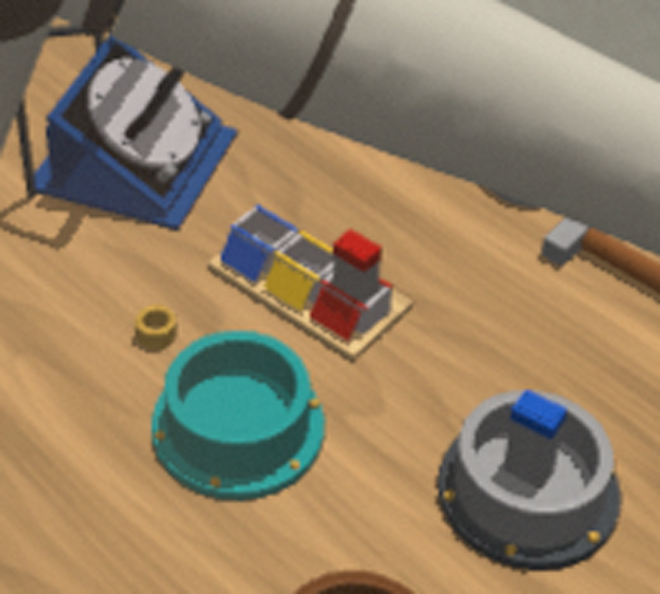

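Confirmed: the steel housing holds the blue-topped block, the blue slot is the empty left one at top (256,200), and the slope's downhill pegs face right in the image, towards -y. I'll work out rough positions next.

```bash
python3 - <<'E'
from h import *
t=pickle.load(open("top.pkl","rb"));s=pickle.load(open("side.pkl","rb"))
f=lambda x,y:(160+x/3.4,160+y/3.4)
g=lambda x,y:(190+x/3.3,150+y/3.3)
print("block",onz(t,(356.8,199.8),.1),onz(s,g(540,405),.1))
print("rim",onz(t,f(665,147),.06),onz(s,g(538,460),.06))
print("slots",[onz(t,f(*p),.044) for p in((327,137),(381,133),(435,130))])
print("redblock top",onz(t,(287.6,193.4),.094))
print("lamp ends",onz(t,f(75,27),.232),onz(t,f(155,195),.232))
print("bar",onz(t,f(138,78),.11),onz(t,f(178,158),.11), tri([ray(t,f(158,117)),ray(s,g(155,103))]))
print("oil",onz(t,(101,182),.15),"bush",onz(t,f(333,270),.02))
E
```

```text
block [ 0.49347889 -0.26699948  0.1       ] [ 0.49844626 -0.26906639  0.1       ]
rim [ 0.48726344 -0.27332987  0.06      ] [ 0.48286787 -0.28604852  0.06      ]
slots [array([0.50677431, 0.0726091 , 0.044     ]), array([0.50988308, 0.01635382, 0.044     ]), array([ 0.51194182, -0.03990589,  0.044     ])]
redblock top [ 0.52103152 -0.03410796  0.094     ]
lamp ends [0.58434977 0.30350623 0.232     ] [0.42963103 0.23092527 0.232     ]
bar [0.5600978 0.2611446 0.11     ] [0.47887537 0.22157013 0.11      ] [0.52347438 0.244362   0.08594204]
oil [0.56179153 0.58393033 0.15      ] bush [0.3703454  0.06901671 0.02      ]
```

Call:
servo_tool([
  [[0, 0, -0.0625], [0.2, 0.25, 0.04], 1],
  [[0, 0, -0.0625], [0.3, 0.4, 0.06], 1],
  [[0, 0, -0.0625], [0.42, 0.5, 0.06], 1],
  [[0, 0, -0.0625], [0.42, 0.5, 0.06], 1],
  [[0, 0, -0.0625], [0.42, 0.5, 0.06], 1],
  [[0, 0, -0.0625], [0.42, 0.5, 0.06], 1],
  [[0, 0, -0.0625], [0.42, 0.5, 0.06], 1],
  [[0, 0, -0.0625], [0.42, 0.5, 0.06], 1],
  [[0, 0, -0.0625], [0.42, 0.5, 0.06], 1],
  [[0, 0, -0.0625], [0.42, 0.5, 0.06], 1],
])

```text
time_s: 1.4
eef_pos: [0.491, -0.2779, 0.2671]
tool_rot: [180.0, -0.0, 180.0]
wrist_force: [0.5, 0.9, 0.2]
width: 0.0859
grasp_force: 0.0
```

```bash
cat >> h.py <<'E'
from scipy.spatial.transform import Rotation as R
def shot(name):
    from plant import observe,camera
    s=observe();T=np.eye(4);T[:3,:3]=R.from_euler("xyz",s["tool_rot"],degrees=True).as_matrix();T[:3,3]=s["eef_pos"]
    c=camera("wrist");c["extrinsics"]=T@c["tool_from_camera"];c["tool"]=T
    pickle.dump(c,open(name+".pkl","wb"));cv2.imwrite(f"pics/{name}.png",c["pixels"][...,::-1])
    print(s["time_s"],s["eef_pos"].round(4),s["tool_rot"].round(2));return c
E
python3 - <<'E'
from h import *
c=shot("w1")
m,b=blobs(c["pixels"],(105,120,70),(130,255,255),100)
for x in b:print(x,onz(c,x[0],.1))
k=max(b,key=lambda x:x[1][4])
n,l=cv2.connectedComponents(m);i=l[int(k[0][1]),int(k[0][0])]
pts=cv2.findContours((l==i).astype(np.uint8),0,1)[0][0][:,0]
w=np.array([onz(c,p,.1)[:2] for p in pts]);print(cv2.minAreaRect((w*1000).astype(np.float32)))
E
```

```text
1.4 [ 0.491  -0.2779  0.2671] [ 1.7999e+02 -3.0000e-02  1.7997e+02]
(array([504.2, 158. ]), array([492, 149,  20,  22, 284], dtype=int32)) [ 0.47111563 -0.00609182  0.1       ]
(array([264.8, 178.6]), array([248, 165,  35,  29, 738], dtype=int32)) [ 0.49474797 -0.26980719  0.1       ]
((494.7838439941406, -269.86846923828125), (27.519075393676758, 36.43482208251953), 12.894576072692871)
```

View pics/w1.png

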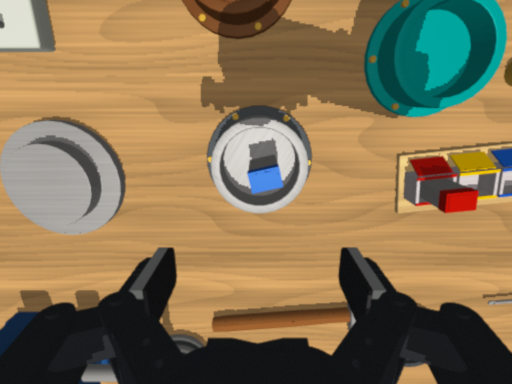

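```bash
python3 - <<'E'
from h import *
c=pickle.load(open("w1.pkl","rb"))
h=cv2.cvtColor(c["pixels"],cv2.COLOR_RGB2HSV)
for u in(259,): print([tuple(h[v,u,1:]) for v in range(100,222,2)])
print([tuple(h[190,u,1:]) for u in range(200,320,2)])
for th in(120,140,160):
    m=((h[...,1]<40)&(h[...,2]>th)).astype(np.uint8)
    n,l=cv2.connectedComponents(m);i=l[204,262]
    if not i:print("bg");continue
    p=np.argwhere(l==i)[:,::-1].astype(np.int32);q=cv2.convexHull(p)[:,0]
    w=np.array([onz(c,x,.06)[:2] for x in q]);A=np.c_[2*w,np.ones(len(w))];x=np.linalg.lstsq(A,(w**2).sum(1),rcond=None)[0]
    r=np.sqrt(x[2]+x[:2]@x[:2]);e=np.hypot(*(w-x[:2]).T)-r
    print(th,x[:2],r,abs(e).max(),cv2.minEnclosingCircle((w*1000).astype(np.float32)))
E
```

```text
[(np.uint8(131), np.uint8(113)), (np.uint8(131), np.uint8(109)), (np.uint8(131), np.uint8(105)), (np.uint8(14), np.uint8(55)), (np.uint8(23), np.uint8(56)), (np.uint8(18), np.uint8(56)), (np.uint8(23), np.uint8(56)), (np.uint8(18), np.uint8(57)), (np.uint8(4), np.uint8(66)), (np.uint8(5), np.uint8(100)), (np.uint8(7), np.uint8(113)), (np.uint8(7), np.uint8(111)), (np.uint8(11), np.uint8(112)), (np.uint8(9), np.uint8(169)), (np.uint8(10), np.uint8(199)), (np.uint8(9), np.uint8(218)), (np.uint8(8), np.uint8(220)), (np.uint8(9), np.uint8(221)), (np.uint8(9), np.uint8(220)), (np.uint8(8), np.uint8(219)), (np.uint8(11), np.uint8(214)), (np.uint8(8), np.uint8(125)), (np.uint8(9), np.uint8(109)), (np.uint8(9), np.uint8(110)), (np.uint8(9), np.uint8(112)), (np.uint8(7), np.uint8(111)), (np.uint8(9), np.uint8(111)), (np.uint8(9), np.uint8(109)), (np.uint8(10), np.uint8(107)), (np.uint8(7), np.uint8(74)), (np.uint8(11), np.uint8(68)), (np.uint8(11), np.uint8(68)), (np.uint8(8), np.uint8(68)), (np.uint8(8), np.uint8(67)), (np.uint8(141), np.uint8(78)), (np.uint8(190), np.uint8(152)), (np.uint8(
[... 1939 characters left out ...]
p.uint8(102)), (np.uint8(5), np.uint8(100)), (np.uint8(6), np.uint8(85)), (np.uint8(4), np.uint8(66)), (np.uint8(4), np.uint8(66)), (np.uint8(8), np.uint8(66)), (np.uint8(4), np.uint8(65)), (np.uint8(8), np.uint8(66)), (np.uint8(9), np.uint8(112)), (np.uint8(10), np.uint8(203)), (np.uint8(10), np.uint8(211)), (np.uint8(10), np.uint8(203)), (np.uint8(10), np.uint8(198)), (np.uint8(38), np.uint8(189)), (np.uint8(130), np.uint8(200)), (np.uint8(134), np.uint8(200)), (np.uint8(134), np.uint8(200)), (np.uint8(135), np.uint8(200)), (np.uint8(134), np.uint8(201)), (np.uint8(134), np.uint8(201)), (np.uint8(134), np.uint8(201)), (np.uint8(135), np.uint8(200)), (np.uint8(135), np.uint8(199))]
bg
bg
bg
```

```bash
cat >> h.py <<'E'
def circ(c,seed,z,th=140):
    h=cv2.cvtColor(c["pixels"],cv2.COLOR_RGB2HSV)
    m=((h[...,1]<40)&(h[...,2]>th)).astype(np.uint8)
    n,l=cv2.connectedComponents(m);i=l[seed[1],seed[0]]
    if not i:print("bg");return
    p=np.argwhere(l==i)[:,::-1].astype(np.int32);q=cv2.convexHull(p)[:,0]
    w=np.array([onz(c,x,z)[:2] for x in q])
    print(th,cv2.minEnclosingCircle((w*1000).astype(np.float32)),cv2.fitEllipse((w*1000).astype(np.float32)))
E
python3 - <<'E'
from h import *
c=pickle.load(open("w1.pkl","rb"))
for t in(140,160):circ(c,(259,208),.06,t)
E
```

```text
140 ((491.27203369140625, -275.8746032714844), 61.153587341308594) ((491.0890197753906, -275.85577392578125), (120.9552230834961, 121.9471664428711), 3.759265661239624)
160 ((491.0533752441406, -275.9090576171875), 60.842220306396484) ((491.2779846191406, -275.9251403808594), (120.72149658203125, 121.31910705566406), 173.7453155517578)
```

Call:
servo_tool([
  [[0, 0, 0.036], [0.009, 0.0143, -0.05], 1],
  [[0, 0, 0.036], [0.009, 0.0143, -0.14], 1],
  [[0, 0, 0.036], [0.009, 0.0143, -0.22], 1],
  [[0, 0, 0.036], [0.009, 0.0143, -0.28], 1],
  [[0, 0, 0.036], [0.009, 0.0143, -0.32], 1],
  [[0, 0, 0.036], [0.009, 0.0143, -0.335], 1],
  [[0, 0, 0.036], [0.009, 0.0143, -0.335], 1],
  [[0, 0, 0.036], [0.009, 0.0143, -0.335], -1],
  [[0, 0, 0.036], [0.009, 0.0143, -0.335], -1],
  [[0, 0, 0.036], [0.009, 0.0143, -0.335], -1],
  [[0, 0, 0.036], [0.009, 0.0143, -0.335], -1],
  [[0, 0, 0.036], [0.009, 0.0143, -0.335], -1],
  [[0, 0, 0.036], [0.009, 0.0143, -0.335], -1],
  [[0, 0, 0.036], [0.009, 0.0143, -0.335], -1],
], newtons=50)

```text
time_s: 3.2
eef_pos: [0.4979, -0.2688, 0.0673]
tool_rot: [-179.9, 0.1, -167.0]
wrist_force: [-0.4, -0.0, 4.5]
width: 0.0351
grasp_force: 51.1
```

Call:
servo_tool([
  [[0, 0, 0], [0, 0, 0.06], -1],
  [[0, 0, 0], [0, 0, 0.15], -1],
  [[0, 0, 0], [0, 0, 0.25], -1],
  [[0, 0, 0], [0, 0.05, 0.32], -1],
  [[0, 0, -0.015], [0.015, 0.13, 0.333], -1],
  [[0, 0, -0.0286], [0.015, 0.22, 0.333], -1],
  [[0, 0, -0.0286], [0.015, 0.31, 0.333], -1],
  [[0, 0, -0.0286], [0.015, 0.4, 0.333], -1],
  [[0, 0, -0.0286], [0.015, 0.48, 0.333], -1],
  [[0, 0, -0.0286], [0.015, 0.54, 0.333], -1],
  [[0, 0, -0.0286], [0.015, 0.569, 0.333], -1],
  [[0, 0, -0.0286], [0.015, 0.569, 0.333], -1],
  [[0, 0, -0.0286], [0.015, 0.569, 0.333], -1],
])

```text
time_s: 4.82
eef_pos: [0.5059, 0.072, 0.2656]
tool_rot: [-180.0, -0.1, -177.3]
wrist_force: [-0.1, 0.5, -3.6]
width: 0.0351
grasp_force: 50.9
```

```bash
python3 - <<'E'
from h import *
c=shot("w2")
for n,lo,hi in(("b",(105,120,60),(130,255,255)),("y",(22,140,90),(32,255,255)),("r",(0,170,90),(4,255,255))):
    for x in blobs(c["pixels"],lo,hi,60)[1]:print(n,x,onz(c,x[0],.044))
E
```

```text
4.825 [0.5059 0.072  0.2656] [-1.7998e+02 -7.0000e-02 -1.7733e+02]
b (array([406.2, 154.8]), array([ 323,   93,  171,  142, 6141], dtype=int32)) [0.48318573 0.26303419 0.044     ]
b (array([257.2, 148.2]), array([239, 138,  38,  22, 655], dtype=int32)) [0.48384878 0.07035384 0.044     ]
b (array([259.4, 183.1]), array([241, 181,  37,   5,  94], dtype=int32)) [0.53020532 0.07549645 0.044     ]
b (array([257.2, 273.6]), array([ 216,  244,   83,   61, 4792], dtype=int32)) [0.67005334 0.0792044  0.044     ]
b (array([482.1, 336.9]), array([ 442,  317,   70,   67, 2222], dtype=int32)) [0.77066937 0.44747303 0.044     ]
y (array([215. , 150.8]), array([195, 140,  40,  23, 723], dtype=int32)) [0.48978099 0.01623749 0.044     ]
y (array([217.8, 186.1]), array([199, 184,  39,   5, 125], dtype=int32)) [0.53704215 0.02005086 0.044     ]
r (array([174. , 151.7]), array([156, 143,  36,  18, 499], dtype=int32)) [ 0.49346592 -0.03656887  0.044     ]
r (array([171.3, 162.4]), array([153, 160,  39,   5,  93], dtype=int32)) [ 0.507683   -0.04069614  0.044     ]
r (array([163.7, 184.4]), array([146, 173,  36,  24, 726], dtype=int32)) [ 0.53813452 -0.05223594  0.044     ]
r (array([391.7, 289. ]), array([385, 285,  12,  11,  63], dtype=int32)) [0.68717404 0.28409806 0.044     ]
```

View pics/w2.png

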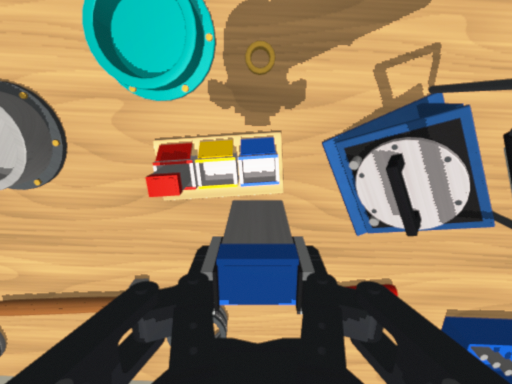

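```bash
python3 - <<'E'
from h import *
c=pickle.load(open("w2.pkl","rb"))
for n,lo,hi,u0,u1 in(("b",(105,120,60),(130,255,255),237,282),("y",(22,140,90),(32,255,255),193,238)):
    h=cv2.cvtColor(c["pixels"],cv2.COLOR_RGB2HSV);m=cv2.inRange(h,lo,hi)[130:195,u0:u1]
    L=[]
    near=[];far=[];far_i=[]
    for j in range(m.shape[1]):
        r=np.flatnonzero(m[:,j])+130
        a=r[r<170];b=r[r>=170]
        if len(a)>8:near.append(onz(c,(u0+j,a.max()+.5),.044))
        if len(b)>1:far.append(onz(c,(u0+j,b.max()+.5),.044));far_i.append(onz(c,(u0+j,b.min()-.5),.044))
    for k,l in(("near",near),("fari",far_i),("far",far)):
        l=np.array(l)[2:-2];p=np.polyfit(l[:,1],l[:,0],1);ys=(l[:,1].min(),l[:,1].max())
        print(n,k,"ang",-np.degrees(np.arctan(p[0])).round(2),"y",np.round(ys,4),"mid",np.mean(ys).round(4),np.polyval(p,np.mean(ys)).round(4))
for b in("b",):pass
# held block bottom edge: gray bottom corners as seen
g=cv2.cvtColor(c["pixels"],cv2.COLOR_RGB2GRAY);print(g[190:250:2,257]);print(g[203,220:300])
E
```

```text
b near ang 6.55 y [0.0526 0.09  ] mid 0.0713 0.4963
b fari ang 6.81 y [0.0563 0.096 ] mid 0.0762 0.5282
b far ang 6.82 y [0.0564 0.0963] mid 0.0764 0.5319
y near ang 8.01 y [-0.0033  0.0357] mid 0.0162 0.5028
y fari ang 6.3 y [-0.0024  0.043 ] mid 0.0203 0.5346
y far ang 6.65 y [-0.0025  0.0431] mid 0.0203 0.5393
[217 213 205 175 170 109  78  79  79  79  80  80  80  78  79  79  79  80
  79  80  79  79  80  81  80  80  78  51  41  41]
[173 173 173 174 175 175 174 175 175 174 172 148  93  79  78  78  78  76
  76  76  76  76  78  77  77  78  77  77  78  79  79  79  79  79  78  78
  78  79  79  79  78  78  78  78  77  77  77  77  76  78  78  78  77  78
  77  78  77  77  77  77  77  78  94 137 175 179 180 180 180 182 182 183
 184 185 186 186 186 187 188 188]
```

```bash
python3 - <<'E'
from h import *
c=pickle.load(open("w2.pkl","rb"))
g=cv2.cvtColor(c["pixels"],cv2.COLOR_RGB2GRAY)
Ti=np.linalg.inv(c["tool"])
for zb in(.2185,.2205):
    L=[]
    for u in range(236,280,4):
        col=g[190:215,u].astype(int);v=190+np.argmax(col<125)-.5
        L.append(Ti[:3]@np.r_[onz(c,(u,v),zb),1])
    print(zb,np.array(L)[[0,5,-1]].round(4), [ (Ti[:3]@np.r_[onz(c,(u,203),zb),1]).round(4)[1] for u in(231.5,282.5)])
E
```

```text
0.2185 [[ 0.0131 -0.0154  0.0472]
 [ 0.0132 -0.0012  0.0472]
 [ 0.0132  0.0129  0.0472]] [np.float64(-0.0187), np.float64(0.0176)]
0.2205 [[ 0.0138 -0.0153  0.0452]
 [ 0.0139 -0.0012  0.0452]
 [ 0.0139  0.0128  0.0452]] [np.float64(-0.0185), np.float64(0.0174)]
```

Call:
servo_tool([
  [[0, 0, 0.0112], [0.0127, 0.0038, -0.05], -1],
  [[0, 0, 0.0112], [0.0127, 0.0038, -0.12], -1],
  [[0, 0, 0.0112], [0.0127, 0.0038, -0.19], -1],
  [[0, 0, 0.0112], [0.0127, 0.0038, -0.24], -1],
  [[0, 0, 0.0112], [0.0127, 0.0038, -0.27], -1],
  [[0, 0, 0.0112], [0.0127, 0.0038, -0.285], -1],
  [[0, 0, 0.0112], [0.0127, 0.0038, -0.3], -1],
  [[0, 0, 0.0112], [0.0127, 0.0038, -0.315], -1],
  [[0, 0, 0.0112], [0.0127, 0.0038, -0.325], -1],
  [[0, 0, 0.0112], [0.0127, 0.0038, -0.335], -1],
  [[0, 0, 0.0112], [0.0127, 0.0038, -0.335], -1],
])

```text
time_s: 6.25
eef_pos: [0.5136, 0.0751, 0.0647]
tool_rot: [-180.0, -0.0, -173.2]
wrist_force: [0.3, -0.6, -2.6]
width: 0.0352
grasp_force: 50.9
```

Call:
servo_tool([
  [[0, 0, 0], [0, 0, -0.003], -1],
  [[0, 0, 0], [0, 0, -0.0055], -1],
  [[0, 0, 0], [0, 0, -0.0055], -1],
  [[0, 0, 0], [0, 0, -0.0055], -1],
])

```text
time_s: 6.75
eef_pos: [0.5139, 0.0751, 0.0619]
tool_rot: [180.0, 0.0, -173.2]
wrist_force: [-0.7, 0.7, -3.0]
width: 0.0356
grasp_force: 50.9
```

Call:
servo_tool([
  [[0, 0, 0], [0, 0, -0.001], -1],
  [[0, 0, 0], [0, 0, -0.001], 0.4],
  [[0, 0, 0], [0, 0, -0.001], 0.4],
  [[0, 0, 0], [0, 0, -0.001], 0.4],
  [[0, 0, 0], [0, 0, -0.001], 0.4],
  [[0, 0, 0], [0, 0, 0.01], 0.4],
  [[0, 0, 0], [0, 0, 0.05], 0.4],
  [[0, 0, 0], [0, 0, 0.14], 0.4],
  [[0, 0, 0], [0, 0, 0.24], 0.6],
  [[0, 0, 0], [0, 0, 0.33], 1],
  [[0, 0, 0], [0, 0, 0.33], 1],
  [[0, 0, 0], [0, 0, 0.33], 1],
])

```text
time_s: 8.25
eef_pos: [0.5132, 0.075, 0.2597]
tool_rot: [180.0, -0.0, -173.3]
wrist_force: [-0.3, -0.4, -0.0]
width: 0.0855
grasp_force: 0.0
```

```bash
python3 - <<'E'
from h import *
c=shot("w3")
print(blobs(c["pixels"],(105,120,60),(130,255,255),60)[1][:5])
a=c["pixels"][80:260,200:512,::-1]
cv2.imwrite("pics/w3c.png",cv2.resize(a,None,fx=2.5,fy=2.5,interpolation=cv2.INTER_CUBIC))
for x in blobs(c["pixels"],(105,120,60),(130,255,255),60)[1]:print(x,onz(c,x[0],.094))
E
```

```text
8.25 [0.5132 0.075  0.2597] [ 1.7997e+02 -2.0000e-02 -1.7326e+02]
[(array([404.3, 162.4]), array([ 323,  100,  167,  138, 5991], dtype=int32)), (array([256.5, 143. ]), array([237, 133,  40,  21, 693], dtype=int32)), (array([256.6, 173.1]), array([238, 162,  38,  23, 739], dtype=int32)), (array([505.5, 339.1]), array([495, 332,  17,  20, 167], dtype=int32)), (array([423.9, 374.3]), array([414, 362,  23,  22, 337], dtype=int32))]
(array([404.3, 162.4]), array([ 323,  100,  167,  138, 5991], dtype=int32)) [0.47903477 0.2339642  0.094     ]
(array([256.5, 143. ]), array([237, 133,  40,  21, 693], dtype=int32)) [0.47719114 0.06956706 0.094     ]
(array([256.6, 173.1]), array([238, 162,  38,  23, 739], dtype=int32)) [0.51035658 0.07360241 0.094     ]
(array([505.5, 339.1]), array([495, 332,  17,  20, 167], dtype=int32)) [0.70243545 0.4403409  0.094     ]
(array([423.9, 374.3]), array([414, 362,  23,  22, 337], dtype=int32)) [0.77807835 0.34840828 0.094     ]
```

View pics/w3c.png

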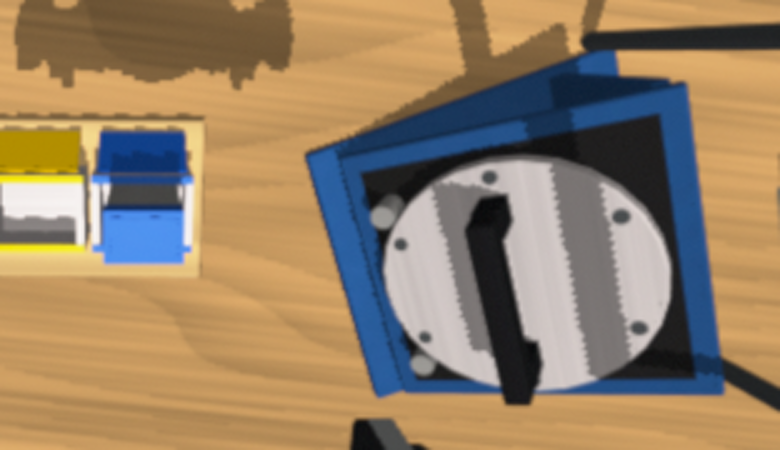

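```bash
cat >> h.py <<'E'
def frame(th):
    t=np.radians(th);a=np.radians(35);sx=np.array([np.cos(t),np.sin(t),0]);z=np.array([0,0,1.])
    cz=np.cos(a)*z-np.sin(a)*sx;cx=np.cos(a)*sx+np.sin(a)*z;cy=np.cross(cz,cx);return cx,cy,cz
def go(Rt,p,s):
    Rc=R.from_euler("xyz",s["tool_rot"],degrees=True)
    print("turn",((R.from_matrix(Rt)*Rc.inv()).as_rotvec()/(2*np.pi)).round(4),"shift",((p-s["eef_pos"])/.6).round(4))
E
python3 - <<'E'
from h import *
from plant import observe
t=pickle.load(open("top.pkl","rb"));w=pickle.load(open("w3.pkl","rb"));w2=pickle.load(open("w2.pkl","rb"));s=pickle.load(open("side.pkl","rb"))
f=lambda x,y:(200+x/2.5,80+y/2.5)
print(onz(w,(323,142),.0),onz(w,(351,238),.0))
p=tri([ray(w,f(500,318)),ray(t,(160+158/3.4,160+117/3.4)),ray(s,(190+155/3.3,150+103/3.3))]);print("bar",p)
cx,cy,cz=frame(115.3);print(cx,cy,cz)
go(np.c_[cy,cx,-cz],np.array([.522,.244,.105])+.14*cz,observe())
E
```

```text
[0.4778096  0.16364699 0.        ] [0.62008327 0.23577086 0.        ]
bar [0.52684406 0.2455245  0.08648562]
[-0.35007107  0.74058107  0.57357644] [-0.90408255 -0.42735786  0.        ] [ 0.2451224  -0.51856045  0.81915204]
turn [0.094  0.0266 0.0498] shift [ 0.0722  0.1609 -0.0652]
```

Call:
servo_tool([
  [[0.024, 0.007, 0.0125], [0.02, 0.04, 0.0], 1],
  [[0.047, 0.0133, 0.025], [0.04, 0.08, -0.02], 1],
  [[0.07, 0.02, 0.0375], [0.06, 0.12, -0.04], 1],
  [[0.094, 0.0266, 0.0498], [0.0722, 0.16, -0.06], 1],
  [[0.094, 0.0266, 0.0498], [0.0722, 0.16, -0.06], 1],
  [[0.094, 0.0266, 0.0498], [0.0722, 0.16, -0.06], 1],
  [[0.094, 0.0266, 0.0498], [0.0722, 0.16, -0.06], 1],
  [[0.094, 0.0266, 0.0498], [0.0722, 0.16, -0.06], 1],
])

```text
time_s: 9.3
eef_pos: [0.5567, 0.1715, 0.2252]
tool_rot: [145.0, 0.2, -154.7]
wrist_force: [0.2, -0.2, 0.4]
width: 0.0851
grasp_force: 0.0
```

```bash
python3 - <<'E'
from h import *
c=shot("w4")
cv2.imwrite("pics/w4b.png",cv2.resize(c["pixels"][...,::-1],None,fx=1.5,fy=1.5,interpolation=cv2.INTER_CUBIC))
E
```

```text
9.3 [0.5567 0.1715 0.2252] [ 145.04    0.23 -154.72]
```

View pics/w4b.png

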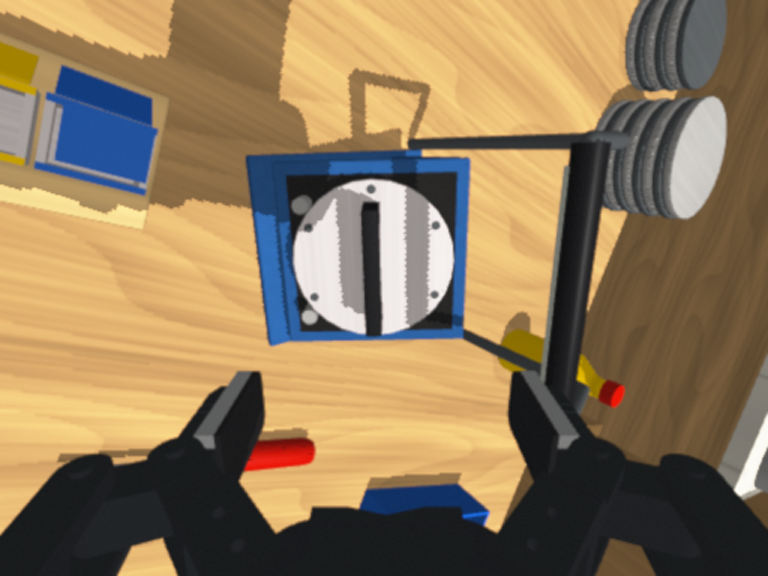

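```bash
python3 - <<'E'
from h import *
c=pickle.load(open("w4.pkl","rb"));M=c["tool_from_camera"]
h=cv2.cvtColor(c["pixels"],cv2.COLOR_RGB2HSV)
m=((h[...,1]<45)&(h[...,2]>85)).astype(np.uint8);m[:, :190]=0
m=cv2.morphologyEx(m,cv2.MORPH_OPEN,np.ones((3,3),np.uint8))
n,l,st,ce=cv2.connectedComponentsWithStats(m)
i=[k for k in range(1,n) if st[k][0]>185 and st[k][0]+st[k][2]<312 and st[k][1]>110 and st[k][1]+st[k][3]<232 and st[k][4]>500]
print([st[k] for k in i])
q=cv2.convexHull(np.argwhere(np.isin(l,i))[:,::-1].astype(np.int32))[:,0]
for z in(.12,.13,.14,.15,.16):
    w=np.array([onz(c,x,z,M)[:2] for x in q],np.float32)*1000
    print(z,cv2.fitEllipse(w),cv2.minEnclosingCircle(w))
b=((h[...,2]<45)).astype(np.uint8);b[:,:236]=0;b[:,262:]=0;b[:133]=0;b[226:]=0
n,l,st,ce=cv2.connectedComponentsWithStats(b);k=1+st[1:,4].argmax();print(st[k],ce[k])
pts=np.argwhere(l==k)[:,::-1].astype(np.int32)
for z in (.105,.115):
    print(z,cv2.minAreaRect(np.array([onz(c,x,z,M)[:2] for x in pts],np.float32)*1000))
for v in range(140,222,8):
    r=np.flatnonzero(l[v]==k);print(v,r.min(),r.max(),end="; ")
E
```

```text
[array([ 195,  119,  108,  104, 8119], dtype=int32)]
0.12 ((13.241015434265137, -14.503087997436523), (105.10984802246094, 115.12653350830078), 174.39044189453125) ((12.699860572814941, -14.463544845581055), 57.50938034057617)
0.13 ((10.712390899658203, -15.044615745544434), (109.10875701904297, 119.50652313232422), 174.3904266357422) ((10.150647163391113, -15.003569602966309), 59.697330474853516)
0.14 ((8.183768272399902, -15.58614444732666), (113.107666015625, 123.88652038574219), 174.3904571533203) ((7.60143518447876, -15.543590545654297), 61.88527297973633)
0.15 ((5.6551432609558105, -16.127676010131836), (117.10657501220703, 128.26651000976562), 174.39044189453125) ((5.052224159240723, -16.0836181640625), 64.0732192993164)
0.16 ((3.1265158653259277, -16.669204711914062), (121.10548400878906, 132.64651489257812), 174.39044189453125) ((2.503004789352417, -16.623640060424805), 66.26116180419922)
[241 135  13  88 786] [247.01908397 177.42493639]
0.105 ((11.248241424560547, -9.407477378845215), (8.843087196350098, 81.53564453125), 88.81925964355469)
0.115 ((8.48617935180664, -9.77618408203125), (9.199885368347168, 84.82542419433594), 88.81926727294922)
140 242 251; 148 242 251; 156 242 249; 164 242 251; 172 243 251; 180 243 251; 188 243 251; 196 244 251; 204 244 252; 212 245 252; 220 245 252;
```

```bash
cat > fit.py <<'E'
from h import *
from scipy.optimize import least_squares
c=pickle.load(open("w4.pkl","rb"));M=c["tool_from_camera"]
h=cv2.cvtColor(c["pixels"],cv2.COLOR_RGB2HSV)
m=((h[...,1]<45)&(h[...,2]>85)).astype(np.uint8);m[:,:190]=0
m=cv2.morphologyEx(m,cv2.MORPH_OPEN,np.ones((3,3),np.uint8));m[110:232,303:]=0
n,l=cv2.connectedComponents(m)
q=cv2.convexHull(np.argwhere(l==l[175,295])[:,::-1].astype(np.int32))[:,0]
ct=np.array([249,171]);a=np.degrees(np.arctan2(*(q-ct).T[::-1]))
keep=(abs(a)<115)|((abs(a)>165)); q=q[keep];print(np.c_[q,a[keep].round()].astype(int).tolist())
def res(p):
    w=np.array([onz(c,x+0.0,p[2],M)[:2] for x in q.astype(float)]);return (np.hypot(*(w-p[:2]).T)-.062)*1000
r=least_squares(res,[.008,-.009,.14],loss="soft_l1");print(r.x,abs(r.fun).max(),r.fun.round(1))
E
python3 fit.py
```

```text
[[302, 176, 5], [301, 184, 14], [300, 187, 17], [298, 192, 23], [295, 198, 30], [293, 201, 34], [290, 205, 40], [286, 209, 46], [282, 212, 51], [273, 218, 63], [271, 219, 65], [262, 221, 75], [256, 222, 82], [241, 222, 99], [195, 176, 175], [235, 120, -105], [242, 119, -98], [255, 119, -83], [261, 120, -77], [270, 123, -66], [280, 129, -54], [286, 134, -45], [292, 140, -36], [298, 150, -23], [302, 162, -10]]
[-0.00034889 -0.01014534  0.17666006] 0.7979503206708288 [-0.3  0.2  0.  -0.1  0.1  0.1  0.3  0.2 -0.1  0.4  0.5 -0.7 -0.8 -0.5
  0.6  0.2 -0.1 -0.1 -0.  -0.  -0.4 -0.4  0.1  0.1  0.4]
```

Call:
servo_tool([
  [[0, 0, 0], [0.006, -0.0127, -0.0098], 1],
  [[0, 0, 0], [-0.0071, 0.015, -0.0535], 1],
  [[0, 0, 0], [-0.0202, 0.0426, -0.0972], 1],
  [[0, 0, 0], [-0.0332, 0.0703, -0.1409], 1],
  [[0, 0, 0], [-0.0431, 0.091, -0.1737], 1],
  [[0, 0, 0], [-0.0516, 0.109, -0.2021], 1],
  [[0, 0, 0], [-0.0594, 0.1256, -0.2283], 1],
  [[0, 0, 0], [-0.0594, 0.1256, -0.2283], 1],
  [[0, 0, 0], [-0.0594, 0.1256, -0.2283], 1],
])

```text
time_s: 10.48
eef_pos: [0.5222, 0.2462, 0.0873]
tool_rot: [145.0, 0.2, -154.8]
wrist_force: [0.1, -0.3, 0.3]
width: 0.0856
grasp_force: 0.0
```

```bash
python3 - <<'E'
from h import *
c=shot("w5");cv2.imwrite("pics/w5b.png",cv2.resize(c["pixels"][...,::-1],None,fx=1.4,fy=1.4))
from plant import observe;print(observe()["wrist_force"])
E
```

```text
10.475 [0.5222 0.2462 0.0873] [ 145.01    0.18 -154.77]
[-0.00896524  0.05582743 -0.42165329]
```

View pics/w5b.png

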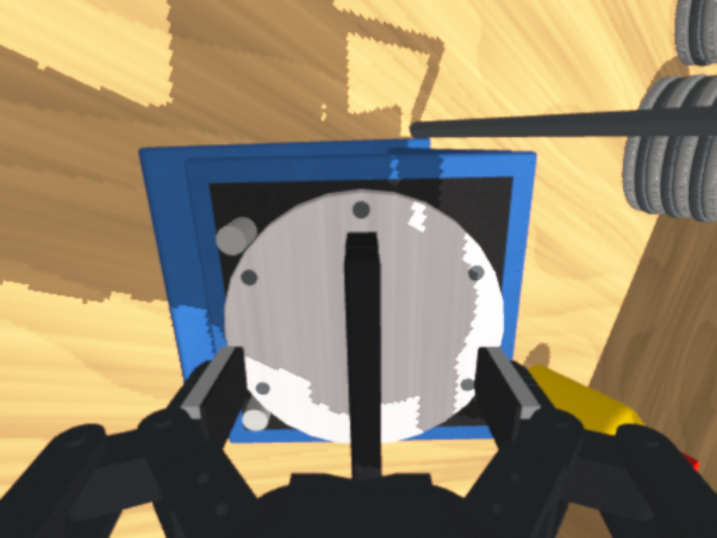

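Call:
servo_tool([
  [[0, 0, 0], [0, 0, 0], -1],
  [[0, 0, 0], [0, 0, 0], -1],
  [[0, 0, 0], [0, 0, 0], -1],
  [[0, 0, 0], [0, 0, 0], -1],
  [[0, 0, 0], [0, 0, 0], -1],
  [[0, 0, 0], [0, 0, 0], -1],
  [[0, 0, 0], [0, 0, 0], -1],
  [[0, 0, 0], [0, 0, 0], -1],
  [[0, 0, 0], [0, 0, 0], -1],
  [[0, 0, 0], [0, 0, 0], -1],
], newtons=90)

```text
time_s: 11.78
eef_pos: [0.5215, 0.2466, 0.0873]
tool_rot: [145.0, 0.1, -154.7]
wrist_force: [-1.1, -0.2, 4.9]
width: 0.0104
grasp_force: 89.7
```

Call:
servo_tool([
  [[0, 0, 0], [0.002, -0.0043, 0.0068], -1],
  [[0, 0, 0], [0.006, -0.0129, 0.0205], -1],
  [[0, 0, 0], [0.0133, -0.0281, 0.0444], -1],
  [[0, 0, 0], [0.0225, -0.0475, 0.075], -1],
  [[0, 0, 0], [0.0327, -0.069, 0.109], -1],
  [[0, 0, 0], [0.043, -0.0907, 0.1433], -1],
  [[0, 0, 0], [0.0532, -0.1123, 0.1774], -1],
  [[0, 0, 0], [0.0654, -0.138, 0.218], -1],
  [[0, 0, 0], [0.0654, -0.138, 0.218], -1],
  [[0, 0, 0], [0.0654, -0.138, 0.218], -1],
])

```text
time_s: 13.02
eef_pos: [0.56, 0.1633, 0.2166]
tool_rot: [144.9, -0.0, -154.8]
wrist_force: [-0.3, 0.5, -4.8]
width: 0.0104
grasp_force: 88.7
```

Call:
servo_tool([
  [[-0.015, -0.007, 0], [0, -0.01, 0.02], -1],
  [[-0.033, -0.0155, 0], [0, -0.04, 0.04], -1],
  [[-0.051, -0.024, 0], [-0.01, -0.09, 0.06], -1],
  [[-0.069, -0.0325, 0], [-0.025, -0.16, 0.0667], -1],
  [[-0.082, -0.0385, 0], [-0.04, -0.24, 0.0667], -1],
  [[-0.0879, -0.0415, 0], [-0.055, -0.32, 0.0667], -1],
  [[-0.0879, -0.0415, 0], [-0.07, -0.4, 0.0667], -1],
  [[-0.0879, -0.0415, 0], [-0.082, -0.48, 0.0667], -1],
  [[-0.0879, -0.0415, 0], [-0.095, -0.56, 0.0667], -1],
  [[-0.0879, -0.0415, 0], [-0.104, -0.63, 0.0667], -1],
  [[-0.0879, -0.0415, 0], [-0.11, -0.685, 0.0667], -1],
  [[-0.0879, -0.0415, 0], [-0.1135, -0.72, 0.0667], -1],
  [[-0.0879, -0.0415, 0], [-0.1147, -0.732, 0.0667], -1],
  [[-0.0879, -0.0415, 0], [-0.1147, -0.732, 0.0667], -1],
  [[-0.0879, -0.0415, 0], [-0.1147, -0.732, 0.0667], -1],
])

```text
time_s: 14.9
eef_pos: [0.4919, -0.2745, 0.2573]
tool_rot: [179.9, 0.1, -154.6]
wrist_force: [-0.3, -0.0, -4.5]
width: 0.01
grasp_force: 88.6
```

```bash
python3 - <<'E'
from h import *
c=shot("w6");M=c["tool_from_camera"]
h=cv2.cvtColor(c["pixels"],cv2.COLOR_RGB2HSV)
a=c["pixels"][...,::-1];cv2.imwrite("pics/w6b.png",cv2.resize(a,None,fx=1.4,fy=1.4))
E
```

```text
14.9 [ 0.4919 -0.2745  0.2573] [ 1.7991e+02  1.1000e-01 -1.5463e+02]
```

View pics/w6b.png

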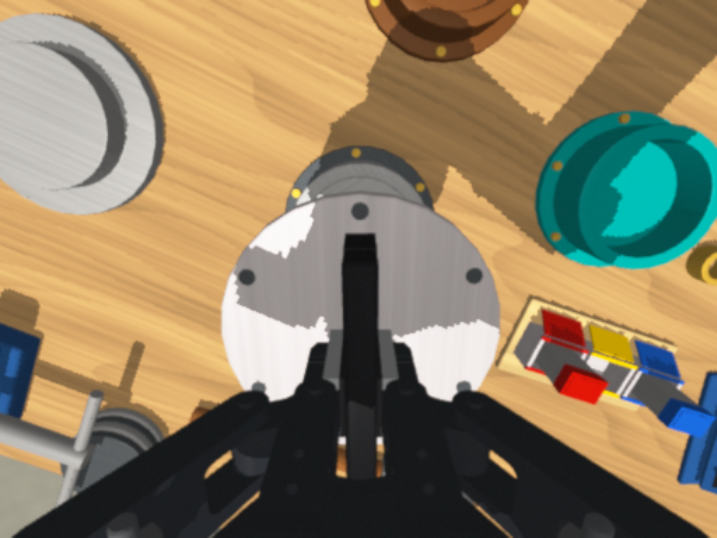

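```bash
cat > fit2.py <<'E'
from h import *
from scipy.optimize import least_squares
import sys
c=pickle.load(open(sys.argv[1]+".pkl","rb"));M=c["tool_from_camera"]
h=cv2.cvtColor(c["pixels"],cv2.COLOR_RGB2HSV)
m=((h[...,1]<45)&(h[...,2]>int(sys.argv[2]))).astype(np.uint8);m[282:]=0;m[:130]=0;m[:,:150]=0;m[:,365:]=0
m=cv2.morphologyEx(m,cv2.MORPH_OPEN,np.ones((3,3),np.uint8))
n,l=cv2.connectedComponents(m);m=(l==l[185,300])|(l==l[250,200])
q=cv2.convexHull(np.argwhere(m)[:,::-1].astype(np.int32))[:,0].astype(float)
q=q[q[:,1]<280]; ct=np.array([257.5,222]);d=q-ct;q=q+.5*d/np.linalg.norm(d,axis=1)[:,None]
f=lambda p:(np.hypot(*(np.array([onz(c,x,p[2],M)[:2] for x in q])-p[:2]).T)-.062)*1000
r=least_squares(f,[.0,.0,.015],loss="soft_l1");print("tool xyz of disc top",r.x.round(4),abs(r.fun).max());print(q.round().astype(int).tolist())
w=c["tool"][:3]@np.r_[r.x,1];print("world",w.round(4))
E
for t in 110 130;do python3 fit2.py w6 $t;done; for t in 110;do python3 fit2.py w5 $t;done
```

```text
tool xyz of disc top [-0.0007 -0.0006  0.0171] 7.995974717914675
[[356, 240], [352, 256], [346, 268], [342, 275], [339, 278], [175, 278], [173, 276], [169, 269], [163, 257], [159, 242], [159, 215], [160, 210], [163, 198], [164, 196], [173, 180], [211, 131], [212, 130], [290, 130], [324, 161], [326, 163], [340, 178], [348, 192], [350, 196], [351, 199], [354, 210], [355, 214], [356, 235]]
world [ 0.4928 -0.2747  0.2401]
tool xyz of disc top [-0.0013 -0.0006  0.0173] 5.6701638733089865
[[356, 240], [352, 256], [346, 268], [342, 275], [339, 278], [175, 278], [173, 276], [169, 269], [163, 257], [159, 242], [159, 215], [160, 210], [163, 198], [164, 196], [173, 180], [177, 175], [188, 163], [217, 134], [220, 134], [275, 140], [283, 141], [297, 146], [305, 149], [314, 154], [320, 158], [324, 161], [326, 163], [340, 178], [348, 192], [350, 196], [351, 199], [354, 210], [355, 214], [356, 235]]
world [ 0.4934 -0.2744  0.24  ]
tool xyz of disc top [0.0003 0.0005 0.0023] 4.233505633921608
[[364, 269], [150, 270], [150, 261], [161, 213], [164, 200], [172, 184], [175, 179], [180, 173], [188, 164], [192, 160], [199, 155], [211, 147], [213, 146], [218, 144], [234, 138], [257, 135], [259, 135], [270, 136], [280, 137], [284, 138], [303, 144], [318, 153], [324, 157], [343, 176], [345, 179], [353, 193], [354, 195], [357, 206], [358, 212], [364, 261]]
world [0.5212 0.2476 0.0857]
```

Call:
servo_tool([
  [[0, 0, 0], [-0.0037, -0.0025, -0.04], -1],
  [[0, 0, 0], [-0.0037, -0.0025, -0.1], -1],
  [[0, 0, 0], [-0.0037, -0.0025, -0.15], -1],
  [[0, 0, 0], [-0.0037, -0.0025, -0.19], -1],
  [[0, 0, 0], [-0.0037, -0.0025, -0.22], -1],
  [[0, 0, 0], [-0.0037, -0.0025, -0.24], -1],
  [[0, 0, 0], [-0.0037, -0.0025, -0.25], -1],
  [[0, 0, 0], [-0.0037, -0.0025, -0.26], -1],
  [[0, 0, 0], [-0.0037, -0.0025, -0.26], -1],
  [[0, 0, 0], [-0.0037, -0.0025, -0.26], -1],
])

```text
time_s: 16.2
eef_pos: [0.4901, -0.2772, 0.1022]
tool_rot: [-180.0, 0.2, -154.7]
wrist_force: [0.1, 0.5, -4.3]
width: 0.0101
grasp_force: 88.5
```

```bash
python3 - <<'E'
from h import *
from plant import camera
c=shot("w7")
s=camera("side");t=camera("top")
a=c["pixels"][...,::-1]
p=proj(s,[.491,-.276,.08]);u,v=p.astype(int);print(p,proj(t,[.491,-.276,.08]))
b=s["pixels"][max(v-60,0):v+60,u-60:u+60,::-1]
cv2.imwrite("pics/w7b.png",np.hstack([cv2.resize(a,(512,384)),cv2.resize(b,(280,384),interpolation=cv2.INTER_CUBIC)]))
E
python3 fit2.py w7 130
```

```text
16.2 [ 0.4901 -0.2772  0.1022] [-1.7998e+02  1.7000e-01 -1.5469e+02]
[352.9580507  280.66988929] [357.87064263 201.32855   ]
tool xyz of disc top [-0.0017 -0.0005  0.0174] 0.4570748584918419
[[356, 240], [352, 256], [343, 274], [339, 278], [175, 278], [174, 277], [172, 274], [167, 265], [163, 257], [159, 242], [159, 215], [163, 199], [164, 196], [172, 182], [175, 177], [178, 173], [190, 161], [205, 151], [211, 148], [229, 142], [233, 141], [250, 139], [264, 139], [275, 140], [283, 141], [297, 146], [302, 148], [306, 150], [311, 153], [324, 161], [328, 165], [340, 178], [343, 182], [351, 198], [355, 214], [356, 229]]
world [ 0.4918 -0.2769  0.0848]
```

View pics/w7b.png

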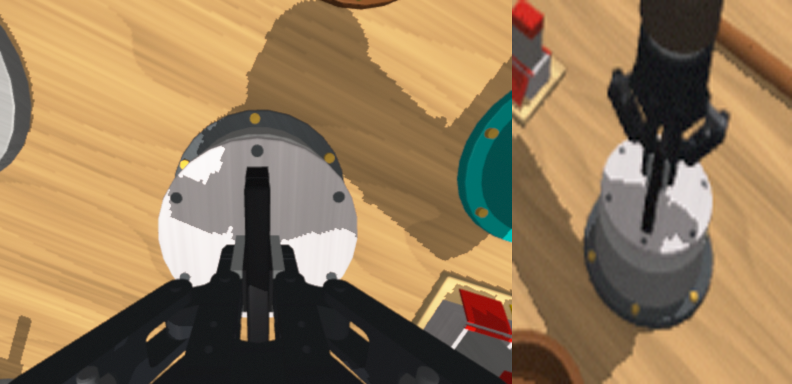

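Call:
servo_tool([
  [[0, 0, 0], [-0.001, 0.0017, -0.004], -1],
  [[0, 0, 0], [-0.001, 0.0017, -0.008], -1],
  [[0, 0, 0], [-0.001, 0.0017, -0.012], -1],
  [[0, 0, 0], [-0.001, 0.0017, -0.016], -1],
  [[0, 0, 0], [-0.001, 0.0017, -0.02], -1],
  [[0, 0, 0], [-0.001, 0.0017, -0.02], -1],
])

```text
time_s: 17.1
eef_pos: [0.489, -0.2759, 0.0893]
tool_rot: [179.9, 0.1, -154.7]
wrist_force: [-0.1, -0.6, -4.7]
width: 0.0102
grasp_force: 88.5
```

Call:
servo_tool([
  [[0, 0, 0], [0, 0, -0.0015], -1],
  [[0, 0, 0], [0, 0, -0.003], -1],
  [[0, 0, 0], [0, 0, -0.003], -1],
])

```text
time_s: 17.48
eef_pos: [0.4891, -0.276, 0.0878]
tool_rot: [180.0, 0.1, -154.7]
wrist_force: [-0.3, 0.9, -4.5]
width: 0.0101
grasp_force: 88.5
```

Call:
servo_tool([
  [[0, 0, 0], [0, 0, -0.0015], -1],
  [[0, 0, 0], [0, 0, -0.003], -1],
  [[0, 0, 0], [0, 0, -0.003], -1],
])

```text
time_s: 17.85
eef_pos: [0.4891, -0.2761, 0.0864]
tool_rot: [180.0, 0.1, -154.7]
wrist_force: [-1.2, -0.1, -2.5]
width: 0.01
grasp_force: 89.0
```

Call:
servo_tool([
  [[0, 0, 0], [0, 0, -0.001], -1],
  [[0, 0, 0], [0, 0, -0.001], -1],
], newtons=25)

```text
time_s: 18.1
eef_pos: [0.4889, -0.2762, 0.086]
tool_rot: [180.0, 0.1, -154.7]
wrist_force: [-2.4, -0.5, 0.8]
width: 0.0102
grasp_force: 89.4
```

Seated, since the force rose by about 5 N. I'll open, lift straight up between the posts and back away.

Call:
servo_tool([
  [[0, 0, 0], [0, 0, 0], -0.5],
  [[0, 0, 0], [0, 0, 0], 0],
  [[0, 0, 0], [0, 0, 0], 0.4],
  [[0, 0, 0], [0, 0, 0], 0.8],
  [[0, 0, 0], [0, 0, 0], 0.8],
  [[0, 0, 0], [0, 0, 0.01], 0.8],
  [[0, 0, 0], [0, 0, 0.04], 0.8],
  [[0, 0, 0], [0, 0, 0.1], 0.8],
  [[0, 0, 0], [0, 0, 0.18], 0.8],
  [[0, 0, 0], [0, 0, 0.26], 0.8],
  [[0, 0, 0], [0, 0, 0.3], 0.8],
  [[0, 0, 0], [0, 0, 0.3], 0.8],
  [[0, 0, 0], [0, 0, 0.3], 0.8],
])

```text
time_s: 19.73
eef_pos: [0.4885, -0.2756, 0.2644]
tool_rot: [179.9, 0.1, -154.7]
wrist_force: [0.3, -0.8, -0.3]
width: 0.0772
grasp_force: 0.0
```

```bash
python3 - <<'E'
from h import *
from plant import camera
c=shot("w8")
from scipy.optimize import least_squares
h=cv2.cvtColor(c["pixels"],cv2.COLOR_RGB2HSV);ct=proj(c,[.491,-.276,.07]);print(ct)
m=((h[...,1]<45)&(h[...,2]>125)).astype(np.uint8)
yy,xx=np.mgrid[:384,:512];m[np.hypot(xx-ct[0],yy-ct[1])>75]=0
q=cv2.convexHull(np.argwhere(cv2.morphologyEx(m,2,np.ones((3,3))))[:,::-1].astype(np.int32))[:,0]
d=q-ct;q=q+.5*d/np.linalg.norm(d,axis=1)[:,None]
f=lambda p:(np.hypot(*(np.array([onz(c,x,p[2])[:2] for x in q])-p[:2]).T)-.062)*1000
r=least_squares(f,[.491,-.276,.07],loss="soft_l1");print(r.x,np.abs(r.fun).max())
s=camera("side");a=c["pixels"][...,::-1]
cv2.imwrite("pics/w8b.png",np.hstack([cv2.resize(a,(400,300)),cv2.resize(s["pixels"][...,::-1],(400,300))]))
E
```

```text
19.725 [ 0.4885 -0.2756  0.2644] [ 1.7988e+02  7.0000e-02 -1.5471e+02]
[256.19524048 171.46776099]
[ 0.49044947 -0.27613457  0.06953741] 0.8712400407673848
```

View pics/w8b.png

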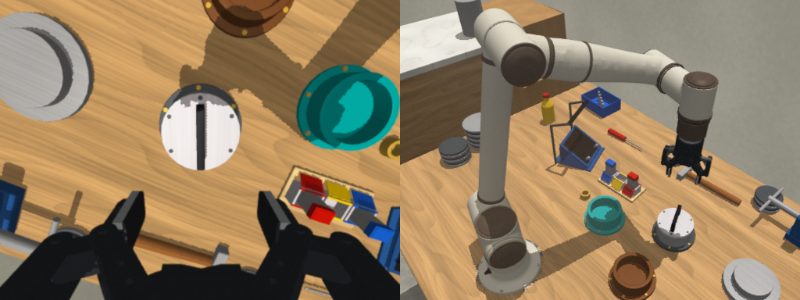

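The cover sits at (0.4904, -0.2761) with its top face at 0.0695, against a target of (0.4912, -0.2759) and 0.070. The blue block stands in the blue slot and the arm is clear.

```bash
python3 -c "
from plant import close_job;print(close_job())"
```

```text
the job is handed in; nothing more can be done
None
```

The job is handed in at about 20 s: the blue block stands in its blue slot, and the cover sits on the housing within about 1 mm of centre and rim height by the wrist camera; no verdict was returned.

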